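# Plug the air sensor into the heater controller and lock it

### The arm

A 6-joint arm with a two-finger parallel gripper is mounted at the origin on the work surface. World frame = base frame: x ahead of the robot, y to its left, z up, the work surface at z = 0. Lengths are in m, angles in rad, forces in N, time in s.
With the tool pointing down it reaches from about 0.325 to 0.85 m from the base axis. Payload 4.4 kg.
Tool frame: the origin (TCP) lies between the finger pads; the fingertips stand 11 mm ahead of it and the grasp point (between the pads) lies 8 mm behind it; z points along the fingers, y is the line along which they close (so a half turn about z gives the same grasp; the last joint's range is limited). The gripper opens to 94 mm and grips with 3 to 60 N. Pads are 16 mm wide; open, the fingers measure 119 mm over their backs; the gripper's body (75 mm by 177 mm) begins 78 mm behind the grasp point.
Start: joints at [-1.484, 0.207, 1.542, -0, 1.393, -0.15], TCP at [0.135, -0.559, 0.216] pointing down, gripper open.
Joint ranges: [-2.73, 2.73], [-0.86, 2.22], [0.23, 2.46], [-1.11, 4.25], [0.08, 2.63], [-2.82, 2.82]. Speed limits (rad/s): [2.79, 2.79, 3.14, 3.14, 3.14, 3.14].

### API

Orientations are given as a unit quaternion [w, x, y, z].
In Python, from workcell import arm gives the robot as it stands. The module is installed in compiled form; this text tells all that it offers.
- The arm moves only by the tool move_arm, never from a script. Its argument "moves" is text: rows parted by semicolons, each of 7 numbers parted by spaces: the gripper's target within -1 to 1 (fully open at 1, half-way at 0, shut at -1), then the shift along the tool's x, y, z in m, then the turn, a rotation vector about the tool's x, y, z in rad. A call has 1 to 20 rows; each row is the pose to reach, as a shift and turn from the pose commanded when the call began, along the tool's axes at that moment; what a row does not reach only later rows make up. A row lasts 1/12 s, in which the tool goes at most 41.7 mm and 7.16 degrees, less where a joint would pass 70% of its speed; a pose out of reach is approached as far as the arm can. A call with a gripper value outside its range is refused whole. The fingers move at their own pace and stop on an object; "grip_force" is the grip in N (left out, the last holds). Time passes only in rows, so rows that repeat a pose let the fingers close. It gives the time, the measured TCP pose, the force, the opening and the grip force at its end, in the units of the state.
- arm.state(): the state, without advancing time (a new reading comes with each control period).
- arm.camera(name): name is "scene" or "top"; returns (picture, depth): 420x560x3 uint8, red, green, blue; 420x560 float32, m along the optical axis (not along the pixel's ray), 0 where there is no reading.
- arm.camera_info(name): a dict with "fx", "fy", "cx", "cy" (pixels), "k1" (the pictures are not rectified: a ray, as slopes to the right and down, at radius r is drawn at 1 + k1 r^2 times it, then the intrinsics apply), "origin" and "orientation" of the camera in the world. Camera axes: x right, y down, z forward; pixel columns grow to the right and rows downward; lengths in m; the calibration is good to about 2 mm. A picture is of the moment at which its call begins. camera_info takes no time and is no camera call.
- arm.hand_in(): hands the job in; it is judged then, once.
The state is a dict: "time_s": time; "joint_pos": joint angles; "dq": joint speeds; "joint_efforts": joint torques, N m; "ee_pos": TCP position; "tool_rot": TCP orientation; "wrist_force": force on the tool from outside, world axes, zero at the start; "moment": the same for the moment, N m; "finger_gap": finger opening in m; "finger_force": force on a finger pad.
Only numpy, scipy, OpenCV 4.12 (cv2) and the standard library are available. Lean on these libraries where they do the work, as an engineer would, in place of code of your own. Each camera call takes 0.05 s, during which the arm holds its last target. There are 200 camera calls.

### The job

Take the air-sensor probe out of its desk stand and push its thin shaft fully home into the round port of the heater controller's sloping panel, so that its flange lies flush on the panel. Then turn the controller's quarter-turn lock clockwise until it drops into its locked notch, with its tongue over the probe's flange. Leave the cup, the notebook and the telephone where they are.

Things in the scene. Friction and masses are not known exactly. Their poses are not given: they have to be found in the camera images.
- probe_grip (a point): Air-sensor probe, 90 g, round, 114 mm: white grip (diameter 18, length 62 mm) on top, steel flange (36 x 6 mm), thin steel shaft (10 x 46 mm, last 6 mm tapering to 5 mm). Point: centre of the grip, on the axis; z runs from shaft to grip. Flange underside 37 mm below along -z, grip top 31 mm above, shaft tip 83 mm below. It starts upright in its stand.
- stand: The probe's fixed black stand, a block 70 x 70 mm, 56 mm high, with a 14 mm hole 50 mm deep at its centre, in which the probe stands loosely, its flange on the block's top. Origin at the centre of its underside.
- console: The heater controller, fixed to the desk: black foot 180 x 210 mm under a tilted grey block 150 mm up the slope, 200 mm wide, 56 mm thick, whose top is the sloping panel. Origin on the desk, 100 mm below the panel's centre. Port: 63 mm from the panel's lower edge, 60 mm from its right edge (facing it).
- port (a point): Mouth of the round port in the controller's sloping panel: 12 mm in diameter, 50 mm deep, 3 mm chamfer. z is the hole's axis and the panel's outward normal, leaning 32 degrees from vertical towards the robot's side; x points up the slope, y left along the panel as one faces it. With the probe fully home its grip centre is 37 mm from this point along z.
- lock_grip (a point): Quarter-turn lock: black bar handle 60 long, 14 wide, 30 mm tall (14 to 44 mm above the panel), centred on the turning axis; under it a steel tongue, 14 mm wide, 9 to 14 mm above the panel, reaching 73 mm from the axis along this point's +x. Point: on the axis, 30 mm above the panel, 85 mm left (+y) of the port. z: axis, the panel's normal; x: along bar and tongue, turning with them.
- lock (a joint): Lock angle, rad; starts at 0 to 0.2. 0: open, tongue up the slope. 1.571: locked, at the end stop, tongue towards the port, 3 mm above the flange of a probe fully home (it strikes one standing further out). Grows clockwise as one faces the panel. Turning takes up to 0.15 N m, and it springs back if let go half-way; past about 1.4 the spring pulls it into the locked notch, where it stays.
- cup: Bystander: a white plastic cup, 72 mm across, 85 mm high, open at the top. Origin at the centre of its underside.
- notebook: Bystander: a thick brown notebook lying flat, 150 (x) x 210 (y) x 19 mm. Origin at the centre of its underside.
- phone: Bystander: a black desk telephone, 200 (x) x 160 (y) x 78 mm. Origin at the centre of its underside.
There are look-alikes about, which are no part of the job. Leave any brown or green look-alike of the part that bears probe_grip alone.

How it is judged:
On the way, in this order (a step that is already met when the one before it is completed fails the run):
1. the probe is fully home in the port while the lock is still open (z of probe_grip in the frame of port between 0.03 and 0.04 m and x of probe_grip in the frame of port between -0.006 and 0.006 m and y of probe_grip in the frame of port between -0.006 and 0.006 m and angle between the z axis of probe_grip and the z axis of port, either way round below 0.1 rad and value of joint lock below 1.2 rad), for 0.2 s.
2. the lock is in its locked notch (value of joint lock above 1.5 rad), for 0.2 s.
At the end, for the whole second after the job is handed in: The probe is home in the port (grip centre less than 40 mm above the panel, so its flange within 3 mm of flush, within 6 mm of the port's axis and 0.1 rad of its direction), and the lock stands still in its notch (beyond 1.5 rad) (z of probe_grip in the frame of port between 0.03 and 0.04 m and x of probe_grip in the frame of port between -0.006 and 0.006 m and y of probe_grip in the frame of port between -0.006 and 0.006 m and angle between the z axis of probe_grip and the z axis of port, either way round below 0.1 rad and value of joint lock above 1.5 rad and velocity of joint lock between -0.1 and 0.1 rad/s); the robot touches nothing.
It fails at once if the cup is moved by more than 40 mm or tipped over (distance of cup from where it was at the start of the episode above 0.04 m or angle between cup's own z axis and vertical above 0.5 rad).
It fails at once if the notebook is moved by more than 40 mm (distance of notebook from where it was at the start of the episode above 0.04 m).
It fails at once if the telephone is moved by more than 40 mm (distance of phone from where it was at the start of the episode above 0.04 m).
It also fails if it takes over 59 s, if anything falls off the work surface, if the arm or the gripper's body presses on something with over 40 N, if the wrist force passes 120 N, or if a joint passes its speed limit or range.

## Working session

There is one attempt and no reset: what is moved stays moved. The work goes in short steps, Python scripts to look and compute and a tool call to move; the robot and the scene stay as the last step left them, time stands still between calls to the robot, and variables do not carry over. Pictures are saved under pics/ and viewed, at most 10 in all, crops included, and the job is handed in when it is done.

Besides the shell and the picture viewer there is one more tool, called by a JSON object that holds its "fn" and its "kwargs". move_arm: Moves the arm, as the interface text tells. Its arguments: {"type":"object","properties":{"moves":{"type":"string"},"grip_force":{"type":"number"}},"required":["moves"]}

```bash
mkdir -p pics
cat > h.py <<'E'
import numpy as np,cv2
from scipy.spatial.transform import Rotation as R
from workcell import arm
def quat(q): return R.from_quat([q[1],q[2],q[3],q[0]])
def cloud(n):
    im,d=arm.camera(n); c=arm.camera_info(n)
    h,w=d.shape; v,u=np.mgrid[:h,:w].astype(float)
    xd=(u-c['cx'])/c['fx']; yd=(v-c['cy'])/c['fy']
    x,y=xd.copy(),yd.copy()
    for _ in range(20):
        f=1+c['k1']*(x*x+y*y); x,y=xd/f,yd/f
    P=np.stack([x*d,y*d,d],-1)
    W=P@quat(c['orientation']).as_matrix().T+np.array(c['origin'])
    W[d==0]=np.nan
    return im,d,W
def save(n,im): cv2.imwrite('pics/'+n,cv2.cvtColor(im,cv2.COLOR_RGB2BGR))
E
python3 - <<'E'
from h import *
for n in('scene','top'):
    im,d,W=cloud(n); save(n+'0.png',im); np.savez('/tmp/'+n,im=im,d=d,W=W); print(arm.camera_info(n))
print(arm.state())
E
```

```text
{'fx': 409.4186787268731, 'fy': 409.4186787268731, 'cx': 278.26934370902416, 'cy': 216.9418160712765, 'k1': 0.0052441532686107704, 'origin': array([ 1.35178677, -0.64571043,  0.76603695]), 'orientation': array([-0.43518229,  0.79402796,  0.3710276 , -0.20609342])}
{'fx': 405.01952637190993, 'fy': 405.01952637190993, 'cx': 280.1488763976523, 'cy': 206.47805095905866, 'k1': -0.09799063644401074, 'origin': array([ 0.49486175, -0.01230192,  1.13870003]), 'orientation': array([ 0.02528882, -0.70441098,  0.70890239, -0.02496076])}
{'time_s': 0.1, 'joint_pos': array([-1.48449673e+00,  2.07335866e-01,  1.54277295e+00, -2.94303105e-05,
        1.39349657e+00, -1.50525905e-01]), 'dq': array([ 0.0004149 , -0.00116499, -0.00147884, -0.00250065, -0.00039841,
       -0.00069681]), 'joint_efforts': array([-4.12559484e-04, -3.71862102e+01, -2.82292360e+01,  7.00860308e-02,
        3.11688334e-02, -6.05170885e-05]), 'ee_pos': array([ 0.13481012, -0.55826209,  0.21542437]), 'tool_rot': array([-1.00631522e-03,  9.92996587e-01,  1.18138754e-01,  1.78377451e-05]), 'wrist_force': array([-0.26810134,  0.95623092, -1.15560742]), 'moment': array([ 0.04832456, -0.01876938,  0.03787047]), 'finger_force': 0.0, 'finger_gap': 0.09419303023375537}
```

View pics/scene0.png

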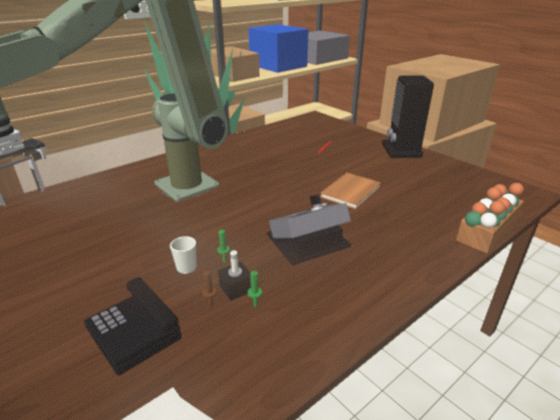

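View pics/top0.png

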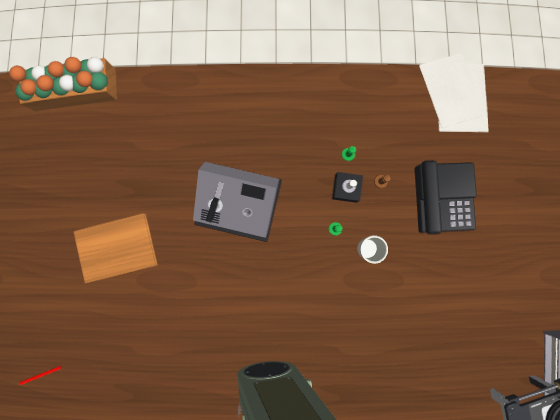

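Scene and top views: the white probe is in its black stand (top 349,184; scene 235,262). The look-alikes are green at top (349,153) and (335,229), and brown at (382,181). I choose the white one in the black stand. The port is at top (247,212) and the lock near (214,205), tongue up the slope.

Run:
```python
from h import *
z=np.load('/tmp/top.npz'); im,d,W=z['im'],z['d'],z['W']
a=cv2.resize(im[150:250,185:295],None,fx=5,fy=5,interpolation=cv2.INTER_CUBIC)
b=cv2.resize(im[140:240,320:400],None,fx=3,fy=5,interpolation=cv2.INTER_CUBIC)
save('crop.png',np.hstack([a,b]))
hsv=cv2.cvtColor(im,cv2.COLOR_RGB2HSV)
# panel plane
m=(np.abs(im.astype(int)-im[225,230].astype(int)).max(-1)<25); m[:160]=0;m[245:]=0;m[:,:190]=0;m[:,285:]=0
P=W[m]; P=P[(P[:,2]>.04)]
for _ in range(6):
    c=P.mean(0); n=np.linalg.svd(P-c,full_matrices=False)[2][2]; n*=np.sign(n[2])
    r=(P-c)@n; P=P[np.abs(r)<max(.004,2*r.std()*.7)]
print('panel',c,n,len(P),np.degrees(np.arccos(n[2])),r.std())
rect=cv2.minAreaRect(np.argwhere(m)[:,::-1].astype(np.float32)); print(rect)
for nm,(v,u) in dict(port=(212,247),port2=(208,247),lock=(205,214),tongue=(190,219)).items(): print(nm,W[v,u],(W[v,u]-c)@n)
w=(hsv[...,1]<60)&(hsv[...,2]>170); 
for n2 in ('top','scene'):
    z=np.load(f'/tmp/{n2}.npz'); im,W=z['im'],z['W']; hsv=cv2.cvtColor(im,cv2.COLOR_RGB2HSV)
    w=(hsv[...,1]<70)&(hsv[...,2]>120)
    u0,v0=((349,184) if n2=='top' else (235,262)); mm=np.zeros_like(w); mm[v0-18:v0+18,u0-14:u0+14]=1; w&=mm
    Q=W[w]; print(n2,w.sum()); 
    for lo,hi in((.05,.066),(.066,.09),(.09,.11),(.11,.122),(.122,.14)):
        q=Q[(Q[:,2]>lo)&(Q[:,2]<hi)]
        if len(q): print(lo,len(q),q.mean(0),q.min(0),q.max(0))
# heights of others
z=np.load('/tmp/top.npz'); im,W=z['im'],z['W']
for nm,(v,u) in dict(g1=(153,350),g2=(228,336),br=(181,382),st=(195,337),cup=(238,373),nb=(250,115),phone=(165,428)).items(): print(nm,W[v,u])
```

```text
panel [0.57689931 0.10659497 0.10215833] [-0.51512059  0.12480482  0.84798263] 3101 32.007077875716696 0.0015503855358894843
((232.9786834716797, 198.965576171875), (80.45006561279297, 59.607486724853516), 13.240520477294922)
port [0.55607081 0.07457564 0.08380261] -0.008832310511707063
port2 [0.565245   0.07300312 0.10281508] 0.002367866608226644
lock [0.57034286 0.15117493 0.14456366] 0.04490014348814892
tongue [0.60902286 0.1410356  0.13094856] 0.012164472377884419
top 131
0.05 78 [ 0.62413626 -0.19514845  0.06165064] [ 0.60885498 -0.21762006  0.05280035] [ 0.64267714 -0.17826965  0.06576969]
0.066 10 [ 0.62231113 -0.19209166  0.0723324 ] [ 0.61145721 -0.20977208  0.06624287] [ 0.63033095 -0.1857275   0.08235158]
0.09 3 [ 0.62618003 -0.19087394  0.09882255] [ 0.61801379 -0.19810107  0.09201008] [ 0.6308412  -0.18686415  0.1031367 ]
0.11 7 [ 0.62735331 -0.19260998  0.12113266] [ 0.61815088 -0.20016946  0.11929965] [ 0.63362606 -0.18699196  0.12183835]
0.122 33 [ 0.62600638 -0.1952134   0.12429852] [ 0.61782374 -0.20213681  0.12212797] [ 0.63324187 -0.18671872  0.12889366]
scene 230
[... 200 characters left out ...]
646787] [ 0.63936369 -0.18971801  0.08976285]
0.09 41 [ 0.63285651 -0.20090005  0.1002825 ] [ 0.62506739 -0.20762243  0.09010839] [ 0.63848714 -0.19213972  0.10989854]
0.11 21 [ 0.63171493 -0.20106149  0.11720477] [ 0.62367601 -0.20646132  0.11100476] [ 0.637244   -0.18729839  0.12181364]
0.122 26 [ 0.6290279  -0.19739882  0.12418545] [ 0.62051066 -0.20449234  0.12215728] [ 0.6393899  -0.19001819  0.1265263 ]
g1 [ 0.70727487 -0.19492095  0.10083186]
g2 [ 0.51225778 -0.15289121  0.11570345]
br [ 0.63512895 -0.28030291  0.08799674]
st [ 0.6017759  -0.16497302  0.05759574]
cup [ 0.48569779 -0.25941058  0.06018065]
nb [0.45530993 0.45130067 0.01924212]
phone [ 0.67887489 -0.40828405  0.08119232]
```

View pics/crop.png

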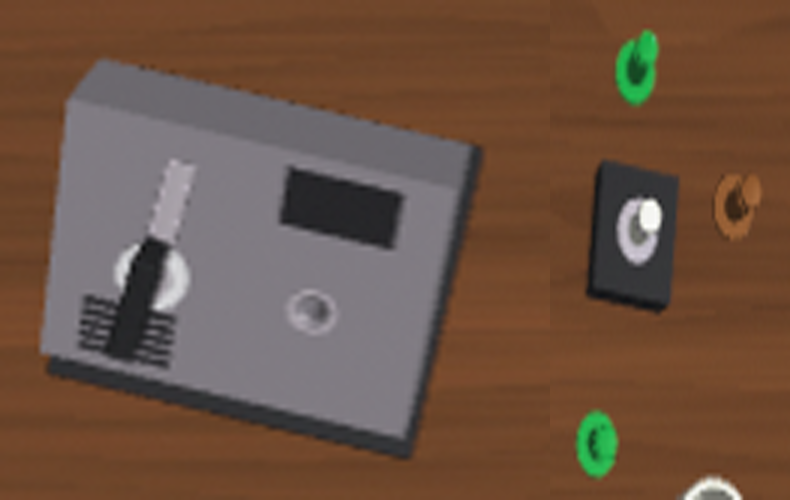

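The crop confirms the white grip with steel flange in the black stand, flange at about (349,186) and cap at (353,183). The port centre is at about (247.6,212.4). The lock hub is at about (215,206), with its tongue up the slope.

```bash
cat >> h.py <<'E'
def ray(n,u,v):
    c=arm.camera_info(n); xd=(u-c['cx'])/c['fx']; yd=(v-c['cy'])/c['fy']; x,y=xd,yd
    for _ in range(20):
        f=1+c['k1']*(x*x+y*y); x,y=xd/f,yd/f
    return np.array(c['origin']),quat(c['orientation']).apply([x,y,1])
def hit(n,u,v,p,nn):
    o,d=ray(n,u,v); return o+d*(((np.array(p)-o)@nn)/(d@nn))
def frame(y,z):
    return R.from_matrix(np.stack([np.cross(y,z),y,z],1))
def go(Rt,p):
    s=arm.state(); R0=quat(s['tool_rot']); 
    print('t',s['time_s'],'shift',R0.inv().apply(np.array(p)-s['ee_pos']).round(4),'turn',(R0.inv()*Rt).as_rotvec().round(4))
N=np.array([-.5151,.1248,.8480]); N/=np.linalg.norm(N); PC=np.array([.5769,.1066,.1022])
PX=np.array([0,0,1])-N[2]*N; PX/=np.linalg.norm(PX); PY=np.cross(N,PX)
PSI=np.arctan2(PX[1],PX[0])
DOWN=frame(np.array([np.cos(PSI),np.sin(PSI),0]),np.array([0,0,-1.]))
TILT=frame(PX,-N)
E
python3 - <<'E'
from h import *
print(PX,PY,np.degrees(PSI))
port=hit('top',247.6,212.4,PC,N); print('port',port)
hub=hit('top',185+152/5,150+275/5,PC,N); print('hub',hub, 'in port frame',(hub-port)@PX,(hub-port)@PY)
for nm,(u,v) in dict(TL=(70,98),TR=(458,190),BL=(42,352),BR=(408,440)).items():
    q=hit('top',185+u/5,150+v/5,PC,N); print(nm,(q-port)@PX,(q-port)@PY)
e=np.array([0,0,1.])
print('flange',hit('top',349,186,[0,0,.062],e),'cap',hit('top',353,182.8,[0,0,.124],e))
go(DOWN,[.626,-.196,.20])
E
```

```text
[ 0.82415262 -0.19967821  0.53000101] [0.23547042 0.97188152 0.        ] -13.619354021848109
port [0.55445515 0.07221364 0.09362697]
hub [0.5742111  0.15595162 0.09330362] in port frame -0.0006101100990297266 0.0860353357683577
TL 0.08782955765663672 0.13947691929353764
TR 0.08699905335730662 -0.06008015409637808
BL -0.06251822205852478 0.13947824903939884
BR -0.06299753011395694 -0.062056417971845655
flange [ 0.62542002 -0.19710266  0.062     ] cap [ 0.62600675 -0.19680863  0.124     ]
t 0.1 shift [ 0.5625 -0.2369  0.0161] turn [-0.0016 -0.0013 -1.0963]
```

{"fn": "move_arm", "kwargs": {"moves": "0 0.5625 -0.237 0.016 0 0 -1.096;0 0.5625 -0.237 0.016 0 0 -1.096;0 0.5625 -0.237 0.016 0 0 -1.096;0 0.5625 -0.237 0.016 0 0 -1.096;0 0.5625 -0.237 0.016 0 0 -1.096;0 0.5625 -0.237 0.016 0 0 -1.096;0 0.5625 -0.237 0.016 0 0 -1.096;0 0.5625 -0.237 0.016 0 0 -1.096;0 0.5625 -0.237 0.016 0 0 -1.096;0 0.5625 -0.237 0.016 0 0 -1.096;0 0.5625 -0.237 0.016 0 0 -1.096;0 0.5625 -0.237 0.016 0 0 -1.096;0 0.5625 -0.237 0.016 0 0 -1.096;0 0.5625 -0.237 0.016 0 0 -1.096;0 0.5625 -0.237 0.016 0 0 -1.096;0 0.5625 -0.237 0.016 0 0 -1.096;0 0.5625 -0.237 0.016 0 0 -1.096;0 0.5625 -0.237 0.016 0 0 -1.096;0 0.5625 -0.237 0.016 0 0 -1.096;0 0.5625 -0.237 0.016 0 0 -1.096", "grip_force": 30}}

```text
time_s: 1.77
ee_pos: [0.625, -0.1978, 0.2005]
tool_rot: [-0.0, 0.787, 0.617, -0.0]
wrist_force: [-0.4, -0.3, -0.6]
finger_gap: 0.0474
finger_force: 0.0
```

Run:
```python
from h import *
s=arm.state(); print(s['ee_pos'],s['joint_pos'],s['finger_gap'])
go(DOWN,[.6257,-.1968,.085])
im,d,W=cloud('scene'); save('s1.png',cv2.resize(im[150:350,130:400],None,fx=2.5,fy=2.5))
```

```text
[ 0.62501913 -0.19782583  0.20048974] [-4.38269556e-01  3.87331545e-01  1.34383192e+00 -2.67649837e-04
  1.41081238e+00 -1.98221501e-01] 0.04740540951286379
t 1.7667 shift [0.0012 0.0005 0.1155] turn [-0.0004  0.0002 -0.0023]
```

View pics/s1.png

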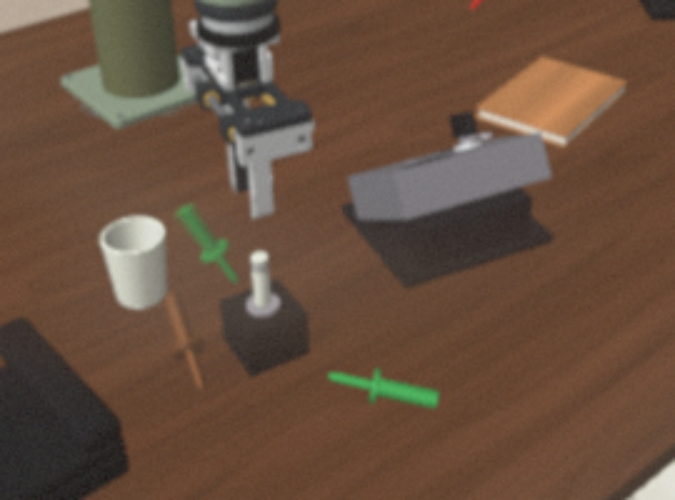

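The gripper hangs above the stand, with the white probe still upright at (260,280) in the crop. The green and brown look-alikes have toppled by themselves and are clear of the fingers. Now I descend and grasp.

{"fn": "move_arm", "kwargs": {"moves": "0 0.001 0.0005 0.03 0 0 0;0 0.001 0.0005 0.06 0 0 0;0 0.001 0.0005 0.09 0 0 0;0 0.001 0.0005 0.1155 0 0 0;0 0.001 0.0005 0.1155 0 0 0;0 0.001 0.0005 0.1155 0 0 0;-1 0.001 0.0005 0.1155 0 0 0;-1 0.001 0.0005 0.1155 0 0 0;-1 0.001 0.0005 0.1155 0 0 0;-1 0.001 0.0005 0.1155 0 0 0;-1 0.001 0.0005 0.1155 0 0 0;-1 0.001 0.0005 0.1155 0 0 0;-1 0.001 0.0005 0.1155 0 0 0;-1 0.001 0.0005 0.1155 0 0 0", "grip_force": 35}}

```text
time_s: 2.98
ee_pos: [0.6277, -0.1961, 0.0864]
tool_rot: [0.001, 0.786, 0.618, 0.0]
wrist_force: [-0.4, -0.3, 6.7]
finger_gap: 0.0173
finger_force: 35.0
```

{"fn": "move_arm", "kwargs": {"moves": "-1 0 0 -0.01 0 0 0;-1 0 0 -0.03 0 0 0;-1 0 0 -0.06 0 0 0;-1 0 0 -0.09 0 0 0;-1 0 0 -0.12 0 0 0;-1 0 0 -0.16 0 0 0;-1 0 0 -0.16 0 0 0;-1 0 0 -0.16 0 0 0"}}

```text
time_s: 3.65
ee_pos: [0.6285, -0.1965, 0.2489]
tool_rot: [0.003, 0.786, 0.618, 0.002]
wrist_force: [-0.2, -0.0, -0.9]
finger_gap: 0.0171
finger_force: 35.0
```

Run:
```python
from h import *
s=arm.state(); print(s['ee_pos'],s['wrist_force'],s['finger_gap'])
im,d,W=cloud('scene'); save('s2.png',cv2.resize(im[140:300,180:290],None,fx=3.5,fy=3.5,interpolation=cv2.INTER_CUBIC))
port=np.array([.5545,.0722,.0936])
# grasp point 1.4 above grip centre; TCP is 6.6 mm below grip centre along axis
def tcp(h): return port+N*(h-.0066)
print('hover target', tcp(.037+.075)); go(TILT,tcp(.037+.075))
```

```text
[ 0.62847479 -0.19645262  0.24886868] [-0.24023048 -0.01852945 -0.91597082] 0.017061770973910484
hover target [0.50020865 0.08535387 0.18297888]
t 3.7 shift [ 0.2434 -0.1895  0.0624] turn [-5.572e-01  3.000e-04 -1.000e-04]
```

View pics/s2.png

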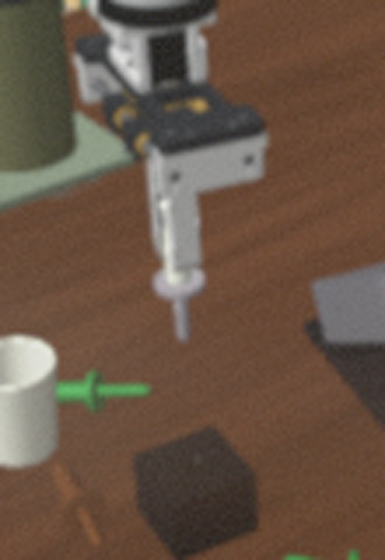

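The probe hangs straight in the gripper, with its flange at about (180,283) and tip at (182,340). The stand is empty. I move to a hover above the port.

{"fn": "move_arm", "kwargs": {"moves": "-1 0.243 -0.19 0.01 -0.557 0 0;-1 0.243 -0.19 0.01 -0.557 0 0;-1 0.243 -0.19 0.01 -0.557 0 0;-1 0.243 -0.19 0.01 -0.557 0 0;-1 0.243 -0.19 0.01 -0.557 0 0;-1 0.243 -0.19 0.01 -0.557 0 0;-1 0.243 -0.19 0.01 -0.557 0 0;-1 0.243 -0.19 0.01 -0.557 0 0;-1 0.243 -0.19 0.01 -0.557 0 0;-1 0.243 -0.19 0.01 -0.557 0 0;-1 0.243 -0.19 0.03 -0.557 0 0;-1 0.243 -0.19 0.05 -0.557 0 0;-1 0.243 -0.19 0.062 -0.557 0 0;-1 0.243 -0.19 0.062 -0.557 0 0;-1 0.243 -0.19 0.062 -0.557 0 0"}}

```text
time_s: 4.95
ee_pos: [0.4989, 0.0836, 0.1812]
tool_rot: [0.215, 0.757, 0.594, 0.168]
wrist_force: [0.8, 0.3, -0.5]
finger_gap: 0.0173
finger_force: 35.0
```

```bash
cat >> h.py <<'E'
PORT=np.array([.5545,.0722,.0936])
def tcp(h): return PORT+N*(h-.0066)
E
python3 - <<'E'
from h import *
s=arm.state(); print(s['ee_pos'],s['wrist_force'],s['joint_pos'])
go(TILT,tcp(.112))
im,d,W=cloud('top'); save('t3.png',cv2.resize(im[140:260,180:300],None,fx=5,fy=5,interpolation=cv2.INTER_CUBIC))
E
```

```text
[0.49888609 0.08362305 0.1811816 ] [ 0.84847004  0.26763744 -0.47168993] [ 0.11657345 -0.20107723  2.13615362 -0.29003537  0.70301071  0.53026789]
t 4.95 shift [ 0.002   0.0017 -0.0011] turn [-0.0051  0.0027 -0.0014]
```

View pics/t3.png

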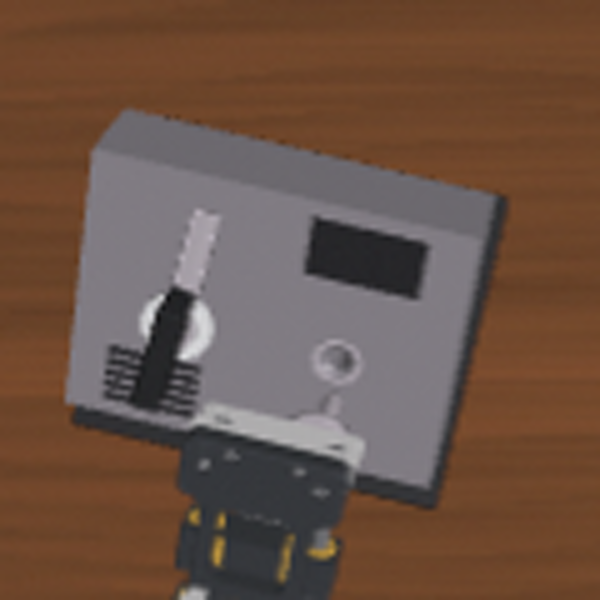

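The shaft tip is at about (335,395) in the crop, close to the port at (337,362). I check the tip's lateral error on the plane through it.

Run:
```python
from h import *
s=arm.state(); R0=quat(s['tool_rot'])
tipm=s['ee_pos']+R0.apply([0,0,.0764]); h=(tipm-PORT)@N; print('tip fk x,y,h',(tipm-PORT)@PX,(tipm-PORT)@PY,h)
for v in(392,396):
    q=hit('top',180+336/5,140+v/5,PORT+N*h,N); print('tip cam',(q-PORT)@PX,(q-PORT)@PY)
R0=quat(arm.state()['tool_rot']); print(R0.inv().apply(PX),R0.inv().apply(PY),R0.inv().apply(-N))
```

```text
tip fk x,y,h -0.00032339830780647207 -0.0015355092504657588 0.02877790869364924
tip cam -0.0007599687959298565 -0.0047769891050273615
tip cam -0.003047772355418983 -0.005142725353047546
[ 0.00155052  0.99999605 -0.00234561] [ 0.99999751 -0.00155428 -0.00159955] [0.00160319 0.00234312 0.99999597]
```

{"fn": "move_arm", "kwargs": {"moves": "-1 0.0035 0.001 0.01 -0.005 0.003 -0.001;-1 0.0035 0.001 0.02 -0.005 0.003 -0.001;-1 0.0035 0.001 0.026 -0.005 0.003 -0.001;-1 0.0035 0.001 0.03 -0.005 0.003 -0.001;-1 0.0035 0.001 0.034 -0.005 0.003 -0.001;-1 0.0035 0.001 0.038 -0.005 0.003 -0.001;-1 0.0035 0.001 0.038 -0.005 0.003 -0.001;-1 0.0035 0.001 0.038 -0.005 0.003 -0.001", "grip_force": 35}}

```text
time_s: 5.67
ee_pos: [0.5209, 0.0835, 0.1514]
tool_rot: [0.217, 0.755, 0.595, 0.173]
wrist_force: [-0.3, -1.0, 0.0]
finger_gap: 0.0173
finger_force: 35.0
```

```bash
cat > st.py <<'E'
from h import *
s=arm.state(); R0=quat(s['tool_rot']); t=s['ee_pos']+R0.apply([0,0,.0764])
f=s['wrist_force'];m=s['moment']
print('t',s['time_s'],'tip x,y,h',[round(float((t-PORT)@a),4) for a in(PX,PY,N)],'F px,py,n',[round(float(f@a),1) for a in(PX,PY,N)],'M',[round(float(m@a),2) for a in(PX,PY,N)],'gap',s['finger_gap'])
print('turn to TILT',(R0.inv()*TILT).as_rotvec().round(4))
E
python3 st.py
```

```text
t 5.6667 tip x,y,h [0.0009, 0.0033, -0.0086] F px,py,n [-0.1, -1.0, 0.1] M [-0.09, 0.12, 0.01] gap 0.017323692688957913
turn to TILT [ 0.0037 -0.0027  0.0008]
```

It has entered with little force. I continue inserting.

{"fn": "move_arm", "kwargs": {"moves": "-1 -0.0005 0 0.006 0.002 -0.0015 0;-1 -0.0005 0 0.012 0.002 -0.0015 0;-1 -0.0005 0 0.018 0.002 -0.0015 0;-1 -0.0005 0 0.024 0.002 -0.0015 0;-1 -0.0005 0 0.028 0.002 -0.0015 0;-1 -0.0005 0 0.028 0.002 -0.0015 0"}}

```text
time_s: 6.17
ee_pos: [0.5356, 0.0795, 0.127]
tool_rot: [0.217, 0.755, 0.595, 0.171]
wrist_force: [1.5, -0.3, -0.3]
finger_gap: 0.0179
finger_force: 35.0
```

```bash
python3 st.py
```

```text
t 6.1667 tip x,y,h [0.0008, 0.0027, -0.0375] F px,py,n [1.1, 0.1, -1.1] M [-0.08, -0.12, 0.05] gap 0.01785190702545848
turn to TILT [ 0.0014 -0.0012  0.0008]
```

Very low forces. I now press the last 9 mm home and slightly beyond until force builds.

{"fn": "move_arm", "kwargs": {"moves": "-1 0 0 0.004 0 0 0;-1 0 0 0.007 0 0 0;-1 0 0 0.009 0 0 0;-1 0 0 0.010 0 0 0;-1 0 0 0.011 0 0 0;-1 0 0 0.011 0 0 0"}}

```text
time_s: 6.67
ee_pos: [0.5407, 0.0784, 0.1188]
tool_rot: [0.217, 0.755, 0.595, 0.171]
wrist_force: [-3.8, -0.7, 5.0]
finger_gap: 0.0171
finger_force: 35.0
```

```bash
python3 st.py
```

```text
t 6.6667 tip x,y,h [0.0008, 0.0029, -0.0471] F px,py,n [-0.3, -1.5, 6.2] M [-0.34, 0.19, 0.02] gap 0.017145158799422983
turn to TILT [ 0.0016 -0.0011  0.0007]
```

{"fn": "move_arm", "kwargs": {"moves": "-1 0 0 0.0015 0 0 0;-1 0 0 0.003 0 0 0;-1 0 0 0.003 0 0 0"}}

```text
time_s: 6.92
ee_pos: [0.5414, 0.0785, 0.1179]
tool_rot: [0.217, 0.755, 0.595, 0.171]
wrist_force: [-24.9, 3.2, 27.0]
finger_gap: 0.0172
finger_force: 35.0
```

```bash
python3 st.py
```

```text
t 6.9167 tip x,y,h [0.0009, 0.0031, -0.0483] F px,py,n [-6.9, -2.8, 36.1] M [-0.64, 1.28, 0.03] gap 0.017186919553539366
turn to TILT [ 0.0015 -0.0008  0.0008]
```

Seated: the force rose to 36 N with almost no travel. I release, back off along the axis, and look.

{"fn": "move_arm", "kwargs": {"moves": "-1 0 0 -0.002 0 0 0;0 0 0 -0.002 0 0 0;0 0 0 -0.002 0 0 0;0 0 0 -0.002 0 0 0;0 0 0 -0.002 0 0 0;0 0 0 -0.03 0 0 0;0 0 0 -0.06 0 0 0;0 0 0 -0.1 0 0 0;0 0 0 -0.14 0 0 0;0 0 0 -0.14 0 0 0;0 0 0 -0.14 0 0 0"}}

```text
time_s: 7.83
ee_pos: [0.4711, 0.096, 0.2377]
tool_rot: [0.218, 0.754, 0.594, 0.174]
wrist_force: [0.5, 0.2, -0.1]
finger_gap: 0.047
finger_force: 0.0
```

Run:
```python
from h import *
s=arm.state(); print(s['ee_pos'],s['finger_gap'],s['joint_pos'])
im,d,W=cloud('top'); np.savez('/tmp/t4',im=im,W=W); save('t4.png',cv2.resize(im[140:260,180:300],None,fx=5,fy=5,interpolation=cv2.INTER_CUBIC))
```

```text
[0.47105241 0.0959514  0.23766101] 0.04698472352132395 [ 0.16301662 -0.34380694  2.12036735 -0.27615709  0.85337809  0.52720406]
```

View pics/t4.png

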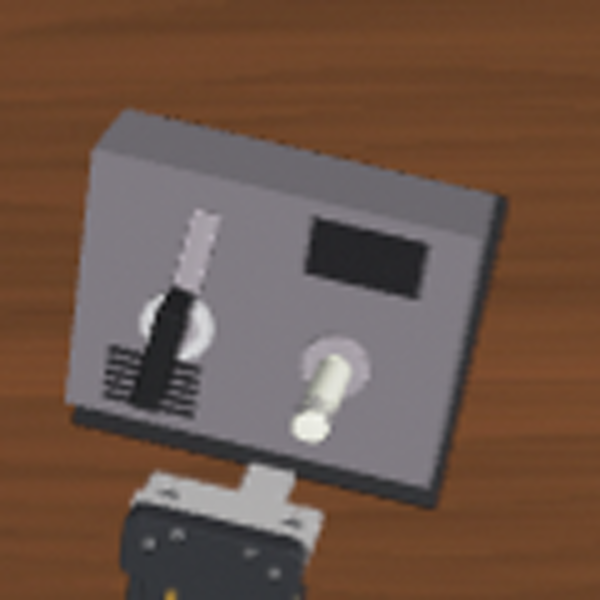

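The flange lies on the panel round the port at (335,362), grip leaning along the axis. The lock is still open: tongue end (205,212), bar (165,350). I measure the lock angle and head for it.

```bash
cat >> h.py <<'E'
LOCK=PORT+.0855*PY
def LF(a): return frame(np.cos(a)*PY+np.sin(a)*PX,-N)
E
python3 - <<'E'
from h import *
def pt(u,v,h): 
    q=hit('top',180+u/5,140+v/5,PORT+N*h,N)-LOCK; return q@PX,q@PY
a=pt(205,212,.014);b=pt(186,290,.014); print('tongue',a,b,np.arctan2(-(a[1]-b[1]),a[0]-b[0]),np.arctan2(-a[1],a[0]))
c=pt(178,290,.044);d=pt(150,402,.044); print('bar',c,d)
A=.0
for A in(0,.1): go(LF(A),LOCK+N*.10);
E
```

```text
tongue (np.float64(0.0739366848462146), np.float64(-0.008432329313399952)) (np.float64(0.028498947835498403), np.float64(-0.0043949860189925645)) 0.08862167274076395 0.11355732841533883
bar (np.float64(0.04405003793297685), np.float64(-0.006429338542313704)) (np.float64(-0.022616870501163053), np.float64(6.284682899022724e-05))
t 7.8833 shift [ 0.0826 -0.0009  0.0665] turn [ 4.1000e-03  6.0000e-04 -1.5702e+00]
t 7.8833 shift [ 0.0826 -0.0009  0.0665] turn [ 4.1000e-03  4.0000e-04 -1.4702e+00]
```

{"fn": "move_arm", "kwargs": {"moves": "0 0.081 -0.001 0 0.003 0 -1.47;0 0.081 -0.001 0 0.003 0 -1.47;0 0.081 -0.001 0 0.003 0 -1.47;0 0.081 -0.001 0 0.003 0 -1.47;0 0.081 -0.001 0 0.003 0 -1.47;0 0.081 -0.001 0 0.003 0 -1.47;0 0.081 -0.001 0 0.003 0 -1.47;0 0.081 -0.001 0 0.003 0 -1.47;0 0.081 -0.001 0 0.003 0 -1.47;0 0.081 -0.001 0 0.003 0 -1.47;0 0.081 -0.001 0 0.003 0 -1.47;0 0.081 -0.001 0.02 0.003 0 -1.47;0 0.081 -0.001 0.04 0.003 0 -1.47;0 0.081 -0.001 0.0665 0.003 0 -1.47;0 0.081 -0.001 0.0665 0.003 0 -1.47;0 0.081 -0.001 0.0665 0.003 0 -1.47"}}

```text
time_s: 9.22
ee_pos: [0.5205, 0.1647, 0.173]
tool_rot: [0.271, 0.162, 0.949, -0.021]
wrist_force: [0.4, -0.7, 0.7]
finger_gap: 0.0471
finger_force: 0.0
```

Run:
```python
from h import *
s=arm.state(); print(s['joint_pos'],s['wrist_force'])
go(LF(.1),LOCK-.0015*PY+N*.026)
im,d,W=cloud('top'); save('t5.png',cv2.resize(im[140:260,180:300],None,fx=5,fy=5,interpolation=cv2.INTER_CUBIC))
```

```text
[ 0.31853477 -0.05072942  2.02368142 -0.43027724  0.73786542 -0.6564428 ] [ 0.36845032 -0.67986457  0.71447984]
t 9.2167 shift [-0.0046  0.003   0.0703] turn [-0.0059 -0.0075  0.001 ]
```

View pics/t5.png

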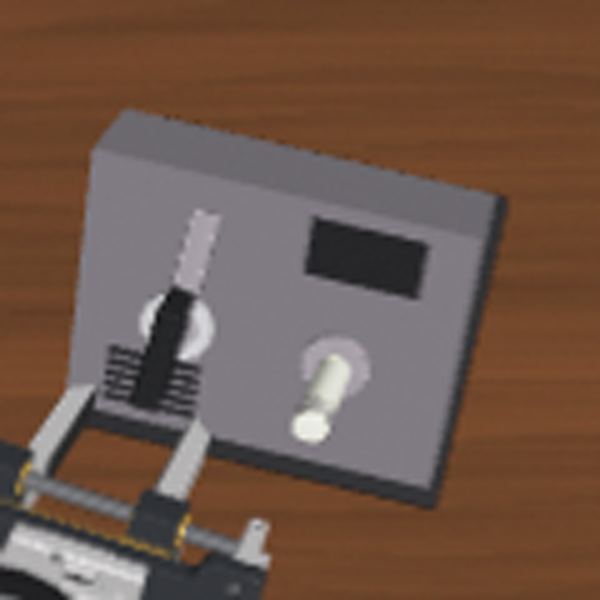

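The fingertips at (85,390) and (205,425) straddle the bar's axis line. I descend and close on the bar.

{"fn": "move_arm", "kwargs": {"moves": "0 -0.0045 0.003 0.02 -0.006 -0.0075 0;0 -0.0045 0.003 0.04 -0.006 -0.0075 0;0 -0.0045 0.003 0.06 -0.006 -0.0075 0;0 -0.0045 0.003 0.069 -0.006 -0.0075 0;0 -0.0045 0.003 0.069 -0.006 -0.0075 0;0 -0.0045 0.003 0.069 -0.006 -0.0075 0;-1 -0.0045 0.003 0.069 -0.006 -0.0075 0;-1 -0.0045 0.003 0.069 -0.006 -0.0075 0;-1 -0.0045 0.003 0.069 -0.006 -0.0075 0;-1 -0.0045 0.003 0.069 -0.006 -0.0075 0;-1 -0.0045 0.003 0.069 -0.006 -0.0075 0;-1 -0.0045 0.003 0.069 -0.006 -0.0075 0;-1 -0.0045 0.003 0.069 -0.006 -0.0075 0", "grip_force": 35}}

```text
time_s: 10.35
ee_pos: [0.5627, 0.1594, 0.122]
tool_rot: [0.279, 0.161, 0.947, -0.016]
wrist_force: [-2.2, 3.8, 2.1]
finger_gap: 0.0139
finger_force: 34.9
```

```bash
cat > sl.py <<'E'
from h import *
s=arm.state(); R0=quat(s['tool_rot']); t=s['ee_pos']; f=s['wrist_force'];m=s['moment']
print('t',s['time_s'],'tcp rel lock x,y,h',[round(float((t-LOCK)@a),4) for a in(PX,PY,N)],'F',[round(float(f@a),1) for a in(PX,PY,N)],'M',[round(float(m@a),2) for a in(PX,PY,N)],'gap',s['finger_gap'])
y=R0.apply([0,1,0]); print('angle',np.arctan2(y@PX,y@PY),'tool z',(R0.inv()*LF(np.arctan2(y@PX,y@PY))).as_rotvec().round(4))
E
python3 sl.py
```

```text
t 10.35 tcp rel lock x,y,h [0.0044, 0.0012, 0.0308] F [-1.4, 3.2, 3.3] M [0.21, 0.3, -0.0] gap 0.013873923058313914
angle 0.10018403812413591 tool z [ 0.0066  0.0076 -0.    ]
```

{"fn": "move_arm", "kwargs": {"moves": "-1 0 -0.0004 0 0 0 0.1;-1 0.0001 -0.0009 0 0 0 0.2;-1 0.0002 -0.0013 0 0 0 0.3;-1 0.0003 -0.0017 0 0 0 0.4;-1 0.0005 -0.0021 0 0 0 0.5;-1 0.0008 -0.0025 0 0 0 0.6;-1 0.001 -0.0028 0 0 0 0.7;-1 0.0013 -0.0032 0 0 0 0.8;-1 0.0013 -0.0032 0 0 0 0.8"}}

```text
time_s: 11.1
ee_pos: [0.5614, 0.1577, 0.1215]
tool_rot: [0.264, 0.518, 0.808, 0.095]
wrist_force: [0.9, 5.4, 1.0]
finger_gap: 0.0137
finger_force: 35.0
```

```bash
python3 sl.py
```

```text
t 11.1 tcp rel lock x,y,h [0.0034, -0.0008, 0.0308] F [0.2, 5.5, 1.1] M [0.51, 0.29, 0.05] gap 0.013719482035909112
angle 0.9034270857558682 tool z [ 0.0124 -0.0003  0.    ]
```

{"fn": "move_arm", "kwargs": {"moves": "-1 0 -0.0003 0 0 0 0.1;-1 0.0001 -0.0006 0 0 0 0.2;-1 0.0001 -0.0009 0 0 0 0.3;-1 0.0002 -0.0012 0 0 0 0.4;-1 0.0004 -0.0014 0 0 0 0.5;-1 0.0005 -0.0017 0 0 0 0.6;-1 0.0006 -0.0019 0 0 0 0.66;-1 0.0007 -0.002 0 0 0 0.7;-1 0.0007 -0.002 0 0 0 0.7;-1 0.0007 -0.002 0 0 0 0.7"}}

```text
time_s: 11.93
ee_pos: [0.5598, 0.1575, 0.1206]
tool_rot: [0.216, 0.762, 0.584, 0.179]
wrist_force: [0.5, 4.8, 0.5]
finger_gap: 0.0137
finger_force: 35.3
```

```bash
python3 sl.py
```

```text
t 11.9333 tcp rel lock x,y,h [0.0017, -0.0014, 0.0308] F [-0.3, 4.8, 0.7] M [0.7, 0.27, 0.53] gap 0.013690757033633294
angle 1.5979530076092052 tool z [ 0.0101 -0.0082  0.    ]
```

It is at the end stop: angle about 1.57 and the axial moment rising. I open, retreat and verify.

{"fn": "move_arm", "kwargs": {"moves": "-1 0 0 0 0 0 -0.02;-1 0 0 0 0 0 -0.02;0 0 0 0 0 0 -0.02;0 0 0 0 0 0 -0.02;0 0 0 0 0 0 -0.02;0 0 0 0 0 0 -0.02;0 0 0 -0.03 0 0 -0.02;0 0 0 -0.07 0 0 -0.02;0 0 0 -0.11 0 0 -0.02;0 0 0 -0.15 0 0 -0.02;0 0 0 -0.15 0 0 -0.02;0 0 0 -0.15 0 0 -0.02"}}

```text
time_s: 12.93
ee_pos: [0.481, 0.1751, 0.2496]
tool_rot: [0.218, 0.756, 0.59, 0.179]
wrist_force: [1.0, -0.6, -0.0]
finger_gap: 0.0469
finger_force: 0.0
```

Run:
```python
from h import *
im,d,W=cloud('top'); save('t6.png',cv2.resize(im[130:270,180:400],None,fx=3.6,fy=3.6,interpolation=cv2.INTER_CUBIC)); print(arm.state()['time_s'])
```

```text
12.9833
```

View pics/t6.png

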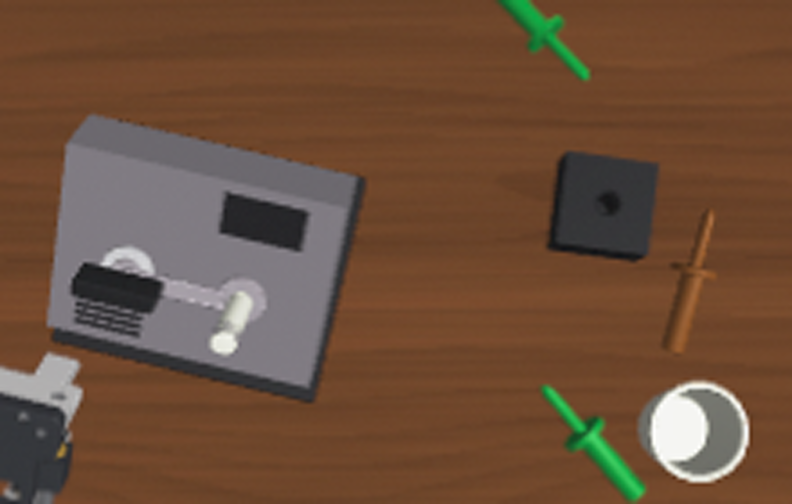

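The tongue runs from the lock hub (125,275) to over the flange (240,300), the probe is seated, the cup is upright, and the gripper is clear.

```bash
python3 -c "
from workcell import arm
print(arm.hand_in())"
```

```text
the job is handed in; nothing more can be done
None
```

I handed the job in at about 13 s: the probe is fully home in the port, the lock is turned to its end stop with its tongue over the flange, and I touched none of the bystanders; the hand-in returned no verdict.

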